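Change over the drying trays

TASK

Change over the trays of the two low drying units, only one of which may be out at a time: first push the narrow tray fully home by its lip, then hook a fingertip behind the lip of the wide tray and draw it all the way out to its stop. Move the trays gently without pinching their lips; what lies on them rides along on its tray, not lifted or tipped, and everything else on the bench stays where it is.

Things in the scene. Friction and masses are not known exactly. Their poses are not given: they have to be found in the camera images.
- wide_unit: Low white drying unit fixed to the bench, stands left or right. Origin: on the bench under the middle of its hood's front edge. Own +x runs into the hood, -x is the way the wide tray comes out, +y left. Hood 170 mm wide, 170 deep, roof top 66 mm above the bench, front open. A base plate with rails 18 mm high reaches 100 mm out in front of the hood. Place and yaw vary.
- narrow_unit: Low white drying unit fixed to the bench, stands left or right. Origin: on the bench under the middle of its hood's front edge. Own +x runs into the hood, -x is the way the narrow tray comes out, +y left. Hood 120 mm wide, 170 deep, roof top 66 mm above the bench, front open. A base plate with rails 18 mm high reaches 100 mm out in front of the hood. Place and yaw vary.
- wide_tray (a joint): How far the wide tray is drawn out along its unit's -x, in m: 0 = fully home at its inner stop, 0.12 = fully out at its outer stop. Moves against friction of about 1.5 N, no spring; stays where it is left.
- narrow_tray (a joint): How far the narrow tray is drawn out along its unit's -x, in m: 0 = fully home at its inner stop, 0.12 = fully out at its outer stop. Moves against friction of about 1.5 N, no spring; stays where it is left.
- wide_lip_top (a point): Middle of the top edge of the wide tray's upturned front lip; moves with the tray, axes as its unit. The lip is a plain steel plate across the tray's front, 140 mm wide, 8 mm thick (4 mm either side of this point along own x), its top 42 mm above the bench, 28 mm above the tray floor. Behind it (+x) the floor is empty for 60 mm to the hood's front when home, more when out. Tray side walls 10 mm high.
- narrow_lip_top (a point): Middle of the top edge of the narrow tray's upturned front lip; moves with the tray, axes as its unit. The lip is a plain steel plate across the tray's front, 90 mm wide, 8 mm thick (4 mm either side of this point along own x), its top 42 mm above the bench, 28 mm above the tray floor. Behind it (+x) the floor carries a glass dish. Tray side walls 10 mm high.
- narrow_dish: Closed flat glass dish, 56 mm across, 16 mm high, about 50 g, lying loose on the floor of the narrow tray, in front of the hood at the start. Origin: centre of its underside.
- wide_dish: Closed flat glass dish, 56 mm across, 16 mm high, about 50 g, lying loose on the floor of the wide tray, under the hood at the start. Origin: centre of its underside.
- test_block: Wooden test piece 45 x 30 x 20 mm, 30 g, loose on the floor of the wide tray, under the hood at the start. Origin: centre of its underside.
- dropper_front: White dropper bottle with a pointed cap, 28 mm across, 66 mm high, standing on the bench between the two trays, in front. Bystander. Origin: centre of its underside.
- dropper_back: The same kind of dropper bottle, standing between the two hoods. Bystander. Origin: centre of its underside.
- beaker: Empty glass beaker, 66 mm across, 85 mm high, on the bench to the right. Bystander. Origin: centre of its underside.
- jar: Amber glass jar, 54 mm across, 65 mm high, on the bench to the left. Bystander. Origin: centre of its underside.
- wood_sample: Wooden sample 60 x 30 x 22 mm lying on the bench near the robot, to the left. Bystander. Origin: centre of its underside.
- weight: Brass weight with a knob, 36 mm across, 44 mm high, on the bench near the robot, to the right. Bystander. Origin: centre of its underside.
Things that resemble listed ones, but are neither listed nor needed, are in the scene too. What is shaped like the narrow_dish but yellow is not meant.

How it is judged:
By the outcome, as a careful person would: the job done as asked, in the order asked, and still so for the second after the job is handed in, with the robot touching nothing.
It also fails if it takes over 42 s, if anything falls off the work surface, if the arm or the gripper's body presses on something with over 40 N, if the wrist force passes 120 N, or if a joint passes its speed limit or range.

ROBOT

A 6-joint arm with a two-finger parallel gripper is mounted at the origin on the work surface. World frame = base frame: x ahead of the robot, y to its left, z up, the work surface at z = 0. Lengths are in m, angles in rad, forces in N, time in s.
With the tool pointing down it reaches from about 0.25 to 0.775 m from the base axis. Payload 4 kg.
Tool frame: the origin (TCP) lies between the finger pads; the fingertips stand 14 mm ahead of it and the grasp point (between the pads) lies 5 mm behind it (tip_reach is the distance from the TCP to the fingertips, in m); z points along the fingers, y is the line along which they close (so a half turn about z gives the same grasp; the last joint's range is limited). The gripper opens to 94 mm and grips with 3 to 60 N. Pads are 16 mm wide; open, the fingers measure 119 mm over their backs; the gripper's body (75 mm by 177 mm) begins 78 mm behind the grasp point.
Start: joints at [-1.217, 0.087, 1.371, -0, 1.684, -0.103], TCP at [0.243, -0.494, 0.22] pointing down, gripper open.
Joint ranges: [-3.1, 3.1], [-0.76, 2.03], [0.27, 2.55], [-1.08, 4.22], [0.17, 2.65], [-2.57, 2.57]. Speed limits (rad/s): [2.79, 2.79, 3.14, 3.14, 3.14, 3.14].

INTERFACE

Orientations are given as [roll, pitch, yaw] about the fixed x, y, z axes, in that order (R = Rz(yaw) Ry(pitch) Rx(roll)).
In Python, from bench import * gives the robot as it stands. The module is installed in compiled form; this text tells all that it offers.
- The arm moves only by the tool servo_tool, never from a script. Its argument "targets" is a list of rows, each a list of 4 numbers: the shift along the tool's x, y, z in cm, then the turn about the tool's z in degrees. A call has 1 to 8 rows; each row is the pose to reach, as a shift and turn from the pose commanded when the call began, along the tool's axes at that moment; what a row does not reach only later rows make up. A row lasts 1/8 s, in which the tool goes at most 62.5 mm and 10.7 degrees, less where a joint would pass 70% of its speed; a pose out of reach is approached as far as the arm can. A call with a gripper value outside its range is refused whole. "claw" is the closure in counts, from 0 (fully open) to 255 (shut), set as the call begins (left out, the last holds). The fingers move at their own pace and stop on an object; the grip force is fixed at half the most. Time passes only in rows, so rows that repeat a pose let the fingers close. It gives the time, the measured TCP pose, the force, the opening and the grip force at its end, in the units of the state.
- get_obs(): the state, without advancing time (a new reading comes with each control period).
- snapshot(name): name is "scene" or "top" or "wrist"; returns the picture (400x640x3 uint8, blue, green, red); there is no depth.
- camera_model(name): a dict with "camera_matrix" (3x3 intrinsics, pixels), "camera_from_world" (4x4, takes a point from world to camera coordinates). Camera axes: x right, y up, looking along -z (the intrinsics and any distortion apply to the point x, -y, -z); pixel columns grow to the right and rows downward; lengths in m; the calibration is good to about 2 mm. The wrist camera is an equidistant fisheye: a pixel r from the principal point sees the ray r / f radians off the axis. A picture is of the moment at which its call begins: read the wrist's pose just before it. camera_model takes no time and is no camera call; for the wrist camera it gives the pose at the moment of the call.
- close_job(): hands the job in; it is judged then, once.
The state is a dict: "time": time; "joint_positions": joint angles; "qvel": joint speeds; "joint_torque": joint torques, N m; "tool_pos": TCP position; "ee_rot": TCP orientation; "wrist_force": force on the tool from outside, world axes, zero at the start; "wrist_torque": the same for the moment, N m; "width": finger opening in m; "finger_force": force on a finger pad.
Only numpy, scipy, OpenCV 4.12 (cv2) and the standard library are available. Lean on these libraries where they do the work, as an engineer would, in place of code of your own. Each camera call takes 0.05 s, during which the arm holds its last target. There are 200 camera calls.

## Working session

There is one attempt and no reset: what is moved stays moved. The work goes in short steps, Python scripts to look and compute and a tool call to move; the robot and the scene stay as the last step left them, time stands still between calls to the robot, and variables do not carry over. Pictures are saved under pics/ and viewed, at most 10 in all, crops included, and the job is handed in when it is done.

Besides the shell and the picture viewer there is one more tool, called in YAML: its name, and indented under it one key for each argument. servo_tool: Moves the arm, as the interface text tells. Its arguments: {"type":"object","properties":{"targets":{"type":"array"},"claw":{"type":"number"}},"required":["targets"]}

```bash
mkdir -p pics; python3 - <<'E'
from bench import *
import cv2
for n in ("scene","top"):
    cv2.imwrite(f"pics/{n}0.png",snapshot(n)); m=camera_model(n); print(n,m["camera_matrix"],m["camera_from_world"],[k for k in m])
o=get_obs(); print(o)
E
```

```text
scene [[406.28303425   0.         318.34092509]
 [  0.         406.28303425 200.84532209]
 [  0.           0.           1.        ]] [[ 0.37273648  0.92790254 -0.00802403 -0.18406873]
 [-0.47862286  0.19965556  0.85501919  0.19425715]
 [ 0.79497653 -0.31485636  0.51853427 -1.41957526]
 [ 0.          0.          0.          1.        ]] ['camera_matrix', 'camera_from_world']
top [[377.84147258   0.         314.27000863]
 [  0.         377.84147258 197.14938383]
 [  0.           0.           1.        ]] [[-0.02707443 -0.99958476 -0.00986298  0.02653223]
 [ 0.98666818 -0.02830592  0.16026441 -0.54715236]
 [-0.16047704 -0.00539242  0.98702484 -0.87222722]
 [ 0.          0.          0.          1.        ]] ['camera_matrix', 'camera_from_world']
{'time': 0.1, 'joint_positions': array([-1.21710984e+00,  8.79102041e-02,  1.37210030e+00,  1.11156514e-05,
        1.68360683e+00, -1.03141104e-01]), 'qvel': array([-6.23452916e-04, -2.64866121e-03, -2.87010032e-03,  1.20008897e-03,
        1.14660242e-07,  1.61307286e-03]), 'joint_torque': array([ 2.43407565e-03, -3.41255128e+01, -3.03299546e+01,  7.18633784e-02,
        3.04032303e-02, -1.09226410e-04]), 'tool_pos': array([ 0.24242258, -0.49316957,  0.21840672]), 'ee_rot': array([-3.13957987e+00, -2.19446603e-04,  4.56828611e-01]), 'wrist_force': array([-0.00384583, -0.22464618, -0.22026312]), 'wrist_torque': array([-0.04406394, -0.00995632, -0.00407964]), 'finger_force': 0.0, 'width': 0.09398431551400857}
```

View pics/top0.png

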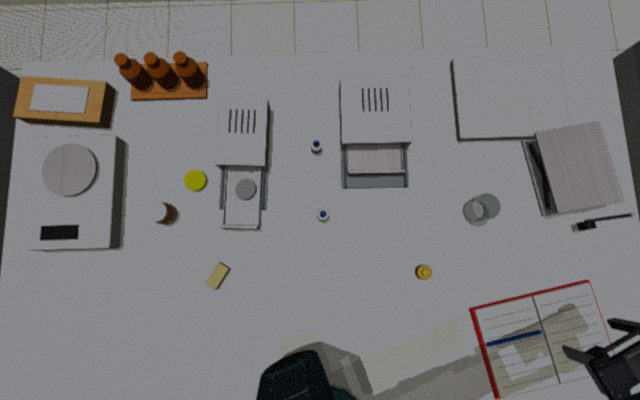

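View pics/scene0.png

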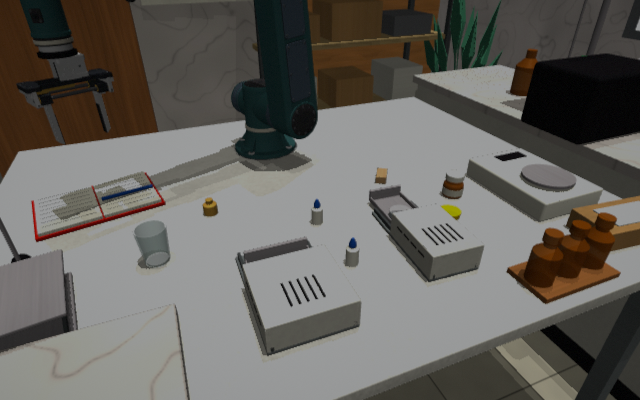

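The top view shows the narrow unit on the left (roof at px 218–268 × 98–165, tray out with its lip near (241,227)). The wide unit is right of centre (roof 340–410 × 78–142, lip near (375,173)). The droppers are at (323,215) and (316,147). I'll enlarge the two units.

```bash
python3 - <<'E'
import cv2,numpy as np
im=cv2.imread("pics/top0.png")
a=cv2.resize(im[90:240,205:335],None,fx=3,fy=3,interpolation=cv2.INTER_CUBIC); b=cv2.resize(im[70:220,300:425],None,fx=3,fy=3,interpolation=cv2.INTER_CUBIC)
c=np.hstack([a,b]); c=cv2.convertScaleAbs(c,alpha=1.6); print(c.shape); cv2.imwrite("pics/crop.png",c)
E
```

```text
(450, 765, 3)
```

View pics/crop.png

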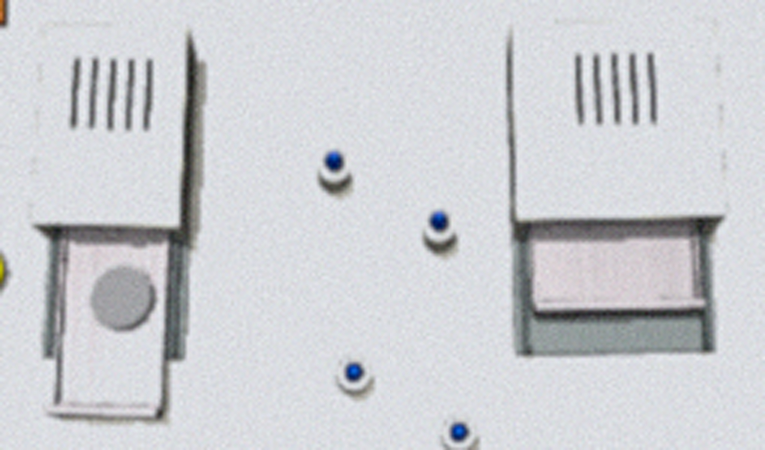

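The crop shows the narrow hood's front edge at (36,228)–(181,228) and its lip at (48,409)–(161,411). The wide hood's front edge is at (513,219)–(722,217) and its lip at (533,306)–(703,303).

```bash
cat > h.py <<'E'
import numpy as np
from bench import *
def ray(n,uv,z,m=None):
    m=m or camera_model(n); K=m["camera_matrix"]; T=m["camera_from_world"]; R=T[:3,:3]; c=-R.T@T[:3,3]
    x,y=(uv[0]-K[0,2])/K[0,0],(uv[1]-K[1,2])/K[1,1]
    if n=="wrist":
        t=np.hypot(x,y); s=np.sin(t)/max(t,1e-9); d=np.array([x*s,-y*s,-np.cos(t)])
    else: d=np.array([x,-y,-1.])
    d=R.T@d; return c+d*(z-c[2])/d[2]
E
python3 - <<'E'
from h import *
np.set_printoptions(precision=4,suppress=True)
L=lambda u,v:(205+(u-1)/3,90+(v-1)/3)
W=lambda u,v:(300+(u-391)/3,70+(v-1)/3)
def pair(name,a,b,z):
    p,q=ray("top",a,z),ray("top",b,z); d=p-q
    print(name,p,q,"mid",(p+q)/2,"len",np.hypot(*d[:2]),"yaw",np.degrees(np.arctan2(-d[0],d[1])))
pair("nhood",L(36,228),L(181,228),.066)
pair("nlip",L(48,409),L(161,411),.042)
pair("whood",W(513,219),W(722,217),.066)
pair("wlip",W(533,306),W(703,303),.042)
def side(name,a,b,z):
    p,q=ray("top",a,z),ray("top",b,z); d=p-q; print(name,np.hypot(*d[:2]),"yaw",np.degrees(np.arctan2(d[1],d[0])))
side("n slot",L(115,60),L(110,127),.066)
side("n wall",L(62,235),L(56,405),.024);side("n roofR",L(191,35),L(181,228),.066)
side("w slot",W(615,55),W(618,123),.066);side("w roofL",W(511,35),W(514,219),.066)
print("dish",ray("top",L(122,298),.034)); print("drop_f",ray("top",L(354,372),.066),"drop_b",ray("top",L(334,161),.066))
print("jar",ray("top",(163,212),.06),"yellow",ray("top",(195,180),.016),"sample",ray("top",(218,276),.022),"weight",ray("top",(424,271),.04),"beaker",ray("top",(475,210),.04))
E
```

```text
nhood [0.6276 0.2438 0.066 ] [0.6242 0.1274 0.066 ] mid [0.6259 0.1856 0.066 ] len 0.11645317669832672 yaw -1.692262870686062
nlip [0.4842 0.2385 0.042 ] [0.48   0.1477 0.042 ] mid [0.4821 0.1931 0.042 ] len 0.09088341474114024 yaw -2.610949398598988
whood [ 0.676  -0.0564  0.066 ] [ 0.6726 -0.2247  0.066 ] mid [ 0.6743 -0.1406  0.066 ] len 0.168397849824145 yaw -1.1598195661839503
wlip [ 0.6091 -0.0716  0.042 ] [ 0.6075 -0.2106  0.042 ] mid [ 0.6083 -0.1411  0.042 ] len 0.1389830146299687 yaw -0.6466104905181906
n slot 0.05740959803267981 yaw -3.8850363122932343
n wall 0.14283199681337816 yaw -1.3606285074510083
n roofR 0.16339059163358233 yaw -3.246697540796726
w slot 0.059150674750265635 yaw -0.642949711713307
w roofL 0.15840224920041376 yaw -1.3008206848160555
dish [0.5746 0.1807 0.034 ]
drop_f [ 0.5043 -0.0075  0.066 ] drop_b [0.6761 0.0034 0.066 ]
jar [0.5197 0.3717 0.06  ] yellow [0.6048 0.3116 0.016 ] sample [0.3655 0.2485 0.022 ] weight [ 0.3648 -0.2423  0.04  ] beaker [ 0.5058 -0.3756  0.04  ]
```

Sizes agree with the given ones: lips measure 91 and 139 mm, hoods 116 and 168 mm. The narrow tray is about 80 mm out with yaw about -2.8°, and the wide tray is home with yaw about -1°. I'll move to in front of the narrow lip.

servo_tool:
  targets:
    - [1.5,-1.6,0,2]
    - [5,-5.5,0,5]
    - [9,-9.9,0,9]
    - [13,-14.3,0,13]
    - [17,-18.7,0,17]
    - [21,-23.1,0,21]
    - [25,-27.5,0,25]
    - [29,-31.9,0,29]
  claw: 255

```text
time: 1.1
tool_pos: [0.3621, -0.0775, 0.2192]
ee_rot: [3.141, -0.0, -0.052]
wrist_force: [0.3, -0.3, 0.9]
width: 0.0173
finger_force: 0.0
```

servo_tool:
  targets:
    - [1,-4.5,1,0]
    - [2,-9,2.5,0]
    - [3,-13.5,4,0]
    - [4,-18,6,0]
    - [5,-22.5,8,0]
    - [6,-26,9.5,0]
    - [6.4,-27.6,10,0]
    - [6.4,-27.6,10,0]

```text
time: 2.1
tool_pos: [0.4394, 0.1932, 0.119]
ee_rot: [3.14, 0.001, -0.048]
wrist_force: [-0.7, -0.0, -0.1]
width: 0.0003
finger_force: 0.0
```

```bash
python3 - <<'E'
from h import *
import cv2
m=camera_model("wrist"); o=get_obs(); np.save("w1.npy",m["camera_from_world"]); print(m["camera_matrix"],o["tool_pos"],o["ee_rot"],o["width"])
im=snapshot("wrist"); cv2.imwrite("pics/w1.png",im)
# predicted pixels of expected points
def proj(p):
    T=m["camera_from_world"];q=T[:3,:3]@p+T[:3,3];v=np.array([q[0],-q[1],-q[2]]);r=np.hypot(v[0],v[1]);t=np.arctan2(r,v[2]);K=m["camera_matrix"]
    return K[0,0]*t*v[0]/r+K[0,2],K[1,1]*t*v[1]/r+K[1,2]
for p in ([.484,.2385,.042],[.480,.1477,.042],[.6276,.2438,.066],[.6242,.1274,.066]): print(proj(np.array(p)))
E
```

```text
[[309.70691629   0.         321.0389016 ]
 [  0.         309.70691629 203.37980785]
 [  0.           0.           1.        ]] [0.4394224  0.19315847 0.11899076] [ 3.14048457e+00  1.31885607e-03 -4.80851718e-02] 0.00029181339402011307
(np.float64(260.6784534318233), np.float64(161.62539137604318))
(np.float64(374.94598865149896), np.float64(161.0626169494312))
(np.float64(240.46174599563216), np.float64(-19.4560757151813))
(np.float64(396.26368251103844), np.float64(-22.33923991470337))
```

View pics/w1.png

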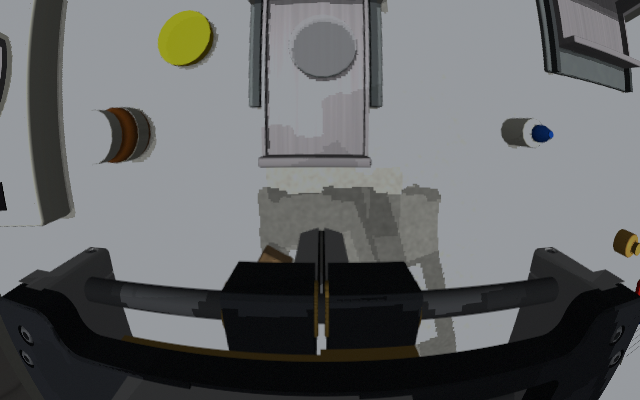

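The wrist view shows the lip at (259,159)–(370,159), a few pixels from the prediction (261–375, 161). The fingers are closed and in front of it.

```bash
python3 - <<'E'
from h import *
import cv2
m=camera_model("wrist")
for uv in [(259,159),(370,159),(314.5,157),(314.5,162)]: print(uv,ray("wrist",uv,.042,m).round(4))
im=cv2.imread("pics/w1.png"); print(im[145:172,300].sum(1)//3, im[145:172,340].sum(1)//3)
E
```

```text
(259, 159) [0.4865 0.2392 0.042 ]
(370, 159) [0.482  0.1509 0.042 ]
(314.5, 157) [0.4855 0.1948 0.042 ]
(314.5, 162) [0.4815 0.195  0.042 ]
[137 137 137 137 137 137 137 136 126  80  39  48  75 118 131 132 124 116
 113 110 104  93 127 151 149 147 148] [124 124 121 120 120 121 120 120 120  76  38  42  62 106 122 120 117 115
 113 110 105  96 128 150 149 149 150]
```

servo_tool:
  targets:
    - [0,0,2,0]
    - [0,0,4.5,0]
    - [0,0,6.8,0]
    - [0,0,7.8,0]
    - [0.5,0,7.8,0]
    - [1.2,0,7.8,0]
    - [1.9,0,7.8,0]
    - [2.4,0,7.8,0]

```text
time: 3.15
tool_pos: [0.4647, 0.192, 0.0421]
ee_rot: [-3.141, -0.001, -0.049]
wrist_force: [1.0, -0.5, 0.5]
width: 0.0003
finger_force: 0.0
```

servo_tool:
  targets:
    - [0.2,0,0,0]
    - [0.5,0,0,0]
    - [0.8,0,0,0]
    - [1.1,0,0,0]
    - [1.5,0,0,0]
    - [2,0,0,0]
    - [2.5,0,0,0]
    - [3,0,0,0]

```text
time: 4.15
tool_pos: [0.4939, 0.1904, 0.0414]
ee_rot: [3.142, 0.0, -0.049]
wrist_force: [-1.7, 1.2, 0.7]
width: 0.0007
finger_force: 0.8
```

servo_tool:
  targets:
    - [0.5,0,0,0]
    - [1,0,0,0]
    - [1.5,0,0,0]
    - [2,0,0,0]
    - [2.5,0,0,0]
    - [3,0,0,0]
    - [3.4,0,0,0]
    - [3.7,0,0,0]

```text
time: 5.15
tool_pos: [0.5308, 0.1885, 0.0414]
ee_rot: [3.141, 0.0, -0.049]
wrist_force: [-1.8, -0.5, -0.3]
width: 0.0003
finger_force: 0.8
```

servo_tool:
  targets:
    - [0.3,0,0,0]
    - [0.6,0,0,0]
    - [0.8,0,0,0]
    - [1,0,0,0]

```text
time: 5.65
tool_pos: [0.5406, 0.188, 0.0414]
ee_rot: [3.141, 0.0, -0.049]
wrist_force: [-2.3, 0.4, -0.4]
width: 0.0002
finger_force: 0.8
```

```bash
python3 - <<'E'
from h import *
import cv2
o=get_obs(); print(o["tool_pos"],o["wrist_force"])
im=snapshot("top"); cv2.imwrite("pics/t2.png",cv2.convertScaleAbs(cv2.resize(im[90:240,190:430],None,fx=3.3,fy=3.3,interpolation=cv2.INTER_CUBIC),alpha=1.6))
E
```

```text
[0.54060834 0.18802363 0.04139149] [-2.28300442  0.41317283 -0.41283791]
```

servo_tool:
  targets:
    - [0.15,0,0,0]
    - [0.3,0,0,0]
    - [0.45,0,0,0]
    - [0.6,0,0,0]

```text
time: 6.2
tool_pos: [0.5466, 0.1877, 0.0414]
ee_rot: [3.141, 0.0, -0.049]
wrist_force: [-2.2, 0.5, -0.3]
width: 0.0007
finger_force: 0.8
```

servo_tool:
  targets:
    - [0.15,0,0,0]
    - [0.3,0,0,0]

```text
time: 6.45
tool_pos: [0.5497, 0.1876, 0.0414]
ee_rot: [3.141, -0.0, -0.049]
wrist_force: [-1.5, -0.4, -1.3]
width: 0.0009
finger_force: 0.8
```

servo_tool:
  targets:
    - [0.1,0,0,0]
    - [0.2,0,0,0]

```text
time: 6.7
tool_pos: [0.5515, 0.1875, 0.0414]
ee_rot: [3.141, 0.0, -0.049]
wrist_force: [-3.9, -0.7, 0.6]
width: 0.0006
finger_force: 1.9
```

servo_tool:
  targets:
    - [0.1,0,0,0]
    - [0.2,0,0,0]

```text
time: 6.95
tool_pos: [0.5516, 0.1875, 0.0415]
ee_rot: [3.141, 0.005, -0.049]
wrist_force: [-8.1, -0.7, 4.4]
width: 0.0008
finger_force: 4.2
```

The tray is at its stop: x stays at 0.5516 while the force rises to 8 N. I'll back off straight and lift.

servo_tool:
  targets:
    - [-0.5,0,0,0]
    - [-1.5,0,0,0]
    - [-2.8,0,0,0]
    - [-3.5,0,-0.5,0]
    - [-3.5,0,-2.5,0]
    - [-3.5,0,-5.5,0]
    - [-3.5,0,-8.5,0]
    - [-3.5,0,-10,0]

```text
time: 7.95
tool_pos: [0.5194, 0.1895, 0.144]
ee_rot: [-3.141, -0.004, -0.049]
wrist_force: [0.2, -0.1, 0.3]
width: 0.0006
finger_force: 0.0
```

```bash
python3 - <<'E'
from h import *
import cv2
m=camera_model("wrist"); o=get_obs(); print(o["tool_pos"],o["wrist_force"])
im=snapshot("wrist"); cv2.imwrite("pics/w2.png",im); np.save("w2.npy",m["camera_from_world"])
E
```

```text
[0.519355   0.18948216 0.14402246] [ 0.2197326  -0.10052875  0.3057029 ]
```

View pics/w2.png

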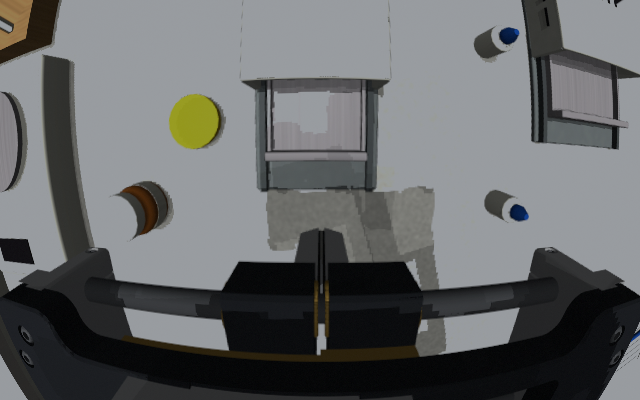

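The narrow lip is now at row about 155, between the rails, and the dish is out of sight under the hood, so the tray looks home. I'll move over to the wide unit and take a close look.

servo_tool:
  targets:
    - [0.4,2.5,0,0]
    - [1.2,7,0,-0.5]
    - [2.1,12,0,-1]
    - [3,17.5,0,-1.8]
    - [4,23,0,-1.8]
    - [4.9,28.5,0,-1.8]
    - [5.5,31.8,0,-1.8]
    - [5.7,32.8,0,-1.8]

```text
time: 9.0
tool_pos: [0.5587, -0.1428, 0.1401]
ee_rot: [-3.141, 0.002, -0.021]
wrist_force: [-0.0, 0.6, 0.0]
width: 0.0004
finger_force: 0.0
```

servo_tool:
  targets:
    - [0,0,0,0]

```text
time: 9.12
tool_pos: [0.559, -0.1408, 0.1407]
ee_rot: [-3.141, 0.001, -0.018]
wrist_force: [0.9, 0.6, 0.2]
width: 0.0009
finger_force: 0.0
```

```bash
python3 - <<'E'
from h import *
import cv2
m=camera_model("wrist"); o=get_obs(); print(o["tool_pos"],o["ee_rot"])
im=snapshot("wrist"); cv2.imwrite("pics/w3.png",im); np.save("w3.npy",m["camera_from_world"])
m2=dict(m); m2["camera_from_world"]=np.load("w2.npy")
print("narrow lip",ray("wrist",(316,155),.042,m2),"hood",ray("wrist",(316,79),.066,m2))
E
```

```text
[ 0.55898436 -0.14082835  0.14066075] [-3.14057113e+00  1.30072057e-03 -1.84229184e-02]
narrow lip [0.565066   0.19118011 0.042     ] hood [0.62727606 0.18765567 0.066     ]
```

View pics/w3.png

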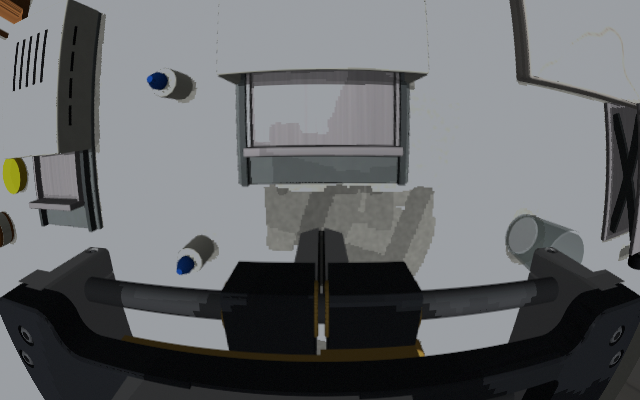

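The wide lip runs along (244,150)–(403,150) and the hood front along (218,75)–(429,72). The tray floor between them is empty.

```bash
python3 - <<'E'
from h import *
m=camera_model("wrist"); m["camera_from_world"]=np.load("w3.npy")
for uv,z in [((244,150),.042),((403,150),.042),((324,150),.042),((218,75),.066),((429,72),.066)]: print(uv,ray("wrist",uv,z,m).round(4))
E
```

```text
(244, 150) [ 0.6108 -0.0751  0.042 ]
(403, 150) [ 0.6084 -0.2136  0.042 ]
(324, 150) [ 0.6086 -0.1446  0.042 ]
(218, 75) [ 0.6743 -0.0614  0.066 ]
(429, 72) [ 0.6741 -0.2296  0.066 ]
```

servo_tool:
  targets:
    - [1.5,0,0,0]
    - [4,0.1,0,0]
    - [6.5,0.2,0,0]
    - [8,0.2,0,0]
    - [8.1,0.2,0.5,0]
    - [8.1,0.2,2,0]
    - [8.1,0.2,4,0]
    - [8.1,0.2,5,0]

```text
time: 10.18
tool_pos: [0.6386, -0.1442, 0.0885]
ee_rot: [-3.14, 0.004, -0.018]
wrist_force: [0.8, -0.1, -0.2]
width: 0.0004
finger_force: 0.0
```

servo_tool:
  targets:
    - [0,0,1,0]
    - [0,0,2.2,0]
    - [0,0,3.4,0]
    - [0,0,4.4,0]
    - [0,0,5,0]
    - [0,0,5.2,0]

```text
time: 10.92
tool_pos: [0.6402, -0.1447, 0.039]
ee_rot: [-3.142, 0.0, -0.018]
wrist_force: [0.6, -0.0, 0.2]
width: 0.0006
finger_force: 0.0
```

servo_tool:
  targets:
    - [-0.4,0,0,0]
    - [-0.9,0,0,0]
    - [-1.3,0,0,0]
    - [-1.6,0,0,0]
    - [-1.9,0,0,0]
    - [-2.2,0,0,0]
    - [-2.5,0,0,0]
    - [-2.9,0,0,0]

```text
time: 11.92
tool_pos: [0.6114, -0.1443, 0.0397]
ee_rot: [3.141, -0.001, -0.018]
wrist_force: [1.1, -0.7, -0.2]
width: 0.0004
finger_force: 0.8
```

servo_tool:
  targets:
    - [-0.4,0,0,0]
    - [-0.8,0,0,0]
    - [-1.2,0,0,0]
    - [-1.6,0,0,0]
    - [-2,0,0,0]
    - [-2.4,0,0,0]
    - [-2.8,0,0,0]
    - [-3.2,0,0,0]

```text
time: 12.92
tool_pos: [0.5791, -0.1437, 0.0395]
ee_rot: [3.141, -0.0, -0.018]
wrist_force: [1.6, -0.8, 1.3]
width: 0.0002
finger_force: 0.8
```

servo_tool:
  targets:
    - [-0.4,0,0,0]
    - [-0.8,0,0,0]
    - [-1.2,0,0,0]
    - [-1.6,0,0,0]
    - [-2,0,0,0]
    - [-2.4,0,0,0]
    - [-2.8,0,0,0]
    - [-3.2,0,0,0]

```text
time: 13.92
tool_pos: [0.547, -0.143, 0.0394]
ee_rot: [3.141, 0.0, -0.018]
wrist_force: [2.2, -0.4, -0.3]
width: 0.0003
finger_force: 0.8
```

servo_tool:
  targets:
    - [-0.4,0,0,0]
    - [-0.8,0,0,0]
    - [-1.2,0,0,0]
    - [-1.6,0,0,0]
    - [-2,0,0,0]
    - [-2.3,0,0,0]
    - [-2.6,0,0,0]
    - [-2.9,0,0,0]

```text
time: 14.92
tool_pos: [0.5181, -0.1425, 0.0394]
ee_rot: [3.142, 0.0, -0.018]
wrist_force: [1.2, -1.9, -0.5]
width: 0.0001
finger_force: 0.8
```

servo_tool:
  targets:
    - [-0.25,0,0,0]
    - [-0.5,0,0,0]
    - [-0.7,0,0,0]
    - [-0.9,0,0,0]
    - [-1.1,0,0,0]

```text
time: 15.55
tool_pos: [0.5072, -0.1423, 0.0395]
ee_rot: [3.142, -0.0, -0.018]
wrist_force: [1.0, -1.3, -1.4]
width: 0.0002
finger_force: 0.8
```

servo_tool:
  targets:
    - [-0.15,0,0,0]
    - [-0.3,0,0,0]
    - [-0.45,0,0,0]

```text
time: 15.92
tool_pos: [0.5041, -0.1422, 0.0395]
ee_rot: [3.141, -0.004, -0.018]
wrist_force: [7.1, -0.2, -5.5]
width: 0.0005
finger_force: 3.6
```

servo_tool:
  targets:
    - [-0.1,0,0,0]
    - [-0.1,0,0,0]

```text
time: 16.18
tool_pos: [0.5041, -0.1422, 0.0396]
ee_rot: [3.141, -0.006, -0.018]
wrist_force: [7.4, -1.2, -5.1]
width: 0.0005
finger_force: 4.0
```

The wide tray is at its stop (about 120 mm of travel, x unchanged, 7 N). I'll unload the fingertip, lift clear, and check from the top camera.

servo_tool:
  targets:
    - [0.3,0,0,0]
    - [0.8,0,0,0]
    - [1.1,0,0,0]
    - [1.1,0,-1,0]
    - [1.1,0,-3,0]
    - [1.1,0,-6,0]
    - [1.1,0,-9,0]
    - [1.1,0,-12,0]

```text
time: 17.18
tool_pos: [0.5126, -0.1424, 0.1613]
ee_rot: [3.141, -0.0, -0.018]
wrist_force: [-0.0, 0.5, -0.8]
width: 0.0003
finger_force: 0.0
```

servo_tool:
  targets:
    - [-1,0,-2,0]
    - [-4,0,-4,0]
    - [-8,0,-6,0]
    - [-13,0,-6,0]
    - [-18,0,-6,0]
    - [-21,0,-6,0]
    - [-22,0,-6,0]
    - [-22,0,-6,0]

```text
time: 18.18
tool_pos: [0.293, -0.1386, 0.2201]
ee_rot: [3.141, -0.002, -0.019]
wrist_force: [0.4, 0.1, 0.3]
width: 0.0004
finger_force: 0.0
```

```bash
python3 - <<'E'
from h import *
import cv2
o=get_obs(); print(o["time"],o["tool_pos"],o["wrist_force"])
im=snapshot("top"); cv2.imwrite("pics/t3.png",im)
cv2.imwrite("pics/t3c.png",cv2.convertScaleAbs(cv2.resize(im[70:270,180:446],None,fx=3,fy=3,interpolation=cv2.INTER_CUBIC),alpha=1.6))
E
```

```text
18.175 [ 0.29304911 -0.13859221  0.22006918] [0.41667361 0.08700469 0.3341447 ]
```

View pics/t3c.png

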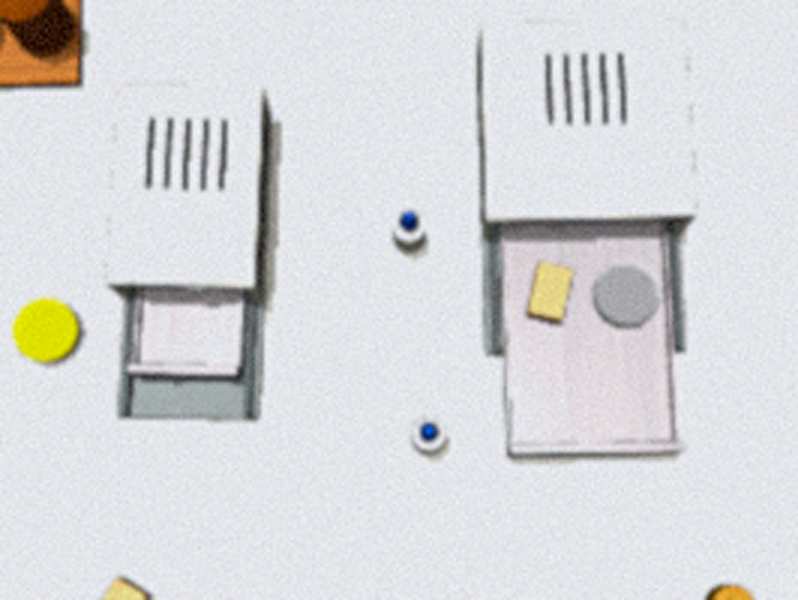

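The picture shows the narrow tray home, with its lip at (184,370) and its dish under the hood. The wide tray is out, with its lip at (596,449), its dish at (625,296) and the block at (551,292) riding on it. The bystanders have not moved. I'll do a numeric check and then hand in.

```bash
python3 - <<'E'
from h import *
P=lambda u,v:(180+(u-1)/3,70+(v-1)/3)
n=ray("top",P(184,370),.042); w=ray("top",P(596,448),.042); print(n,w)
a=np.hypot(.6265-n[0],.1866-n[1])-.064; b=np.hypot(.6743-w[0],.1425+w[1])-.064; print(a,b)
if abs(a)<.008 and abs(b-.12)<.008: print(close_job())
E
```

```text
[0.56343217 0.18977535 0.042     ] [ 0.49040915 -0.14129069  0.042     ]
-0.0008522835781435978 0.11989482546336291
the job is handed in; nothing more can be done
None
```

The job is handed in: the narrow tray was pushed home first, then the wide tray was drawn out to its stop (final top view: 0 mm and 120 mm out, to within a few mm); the wide tray's dish and block rode along, the narrow dish is out of sight under its hood, and the bystanders in view had not moved.

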